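# Refit the glue pan's knob and hold it pressed in

### The arm

A 6-joint arm with a two-finger parallel gripper is mounted at the origin on the work surface. World frame = base frame: x ahead of the robot, y to its left, z up, the work surface at z = 0. Lengths are in mm, angles in degrees, forces in N, time in s.
With the tool pointing down it reaches from about 375 to 975 mm from the base axis. Payload 3.8 kg.
Tool frame: the origin (TCP) lies midway between the tips of the shut fingers; the grasp point (between the pads) lies 19 mm behind it; z points along the fingers, y is the line along which they close (so a half turn about z gives the same grasp; the last joint's range is limited). The gripper opens to 85 mm and grips with 20 to 120 N. Pads are 22 mm wide; open, the fingers measure 114 mm over their backs; the gripper's body (76 mm by 85 mm) begins 54 mm behind the grasp point. The pads swing forward as they close: fully open they stand 13 mm farther back than shut.
Start: joints at [-67.661, 15.12, 91.902, -0, 72.978, -2.114], TCP at [279.417, -614.446, 231.28] pointing down, gripper open.
Joint ranges: [-150.88, 150.88], [-54.13, 125.18], [17.81, 147.31], [-75.09, 255.09], [0, 152.58], [-146.25, 146.25]. Speed limits (degrees/s): [147.25, 147.25, 180, 180, 180, 180].

### API

Orientations are given as a 3x3 rotation matrix whose columns are the frame's x, y, z axes.
In Python, from plant import r, optics gives the robot as it stands (r), with the cameras (optics).
- The arm moves only by the tool pendant, called after ">>>" by a JSON object that holds its "op" and its "data", one argument or row to a line. Schema: {"type":"object","properties":{"increments":{"type":"array","items":{"type":"array","items":{"type":"number"},"minItems":7,"maxItems":7},"minItems":1,"maxItems":8},"clamp_n":{"type":"number"},"only":{"type":"string"},"quiet":{"type":"boolean"},"lines":{"type":"string"}},"required":["increments"],"additionalProperties":false}. increments is a list of rows, 1 to 8 of them, each of 7 numbers: dx, dy, dz in units of 20 mm, then a rotation vector rx, ry, rz in units of 2 degrees, then the opening from 0.0 (shut) to 1.0 (fully open); each row shifts and turns the commanded pose from where the row before left it, along the tool's axes as they then stand; what a row does not reach is not made up. A row lasts 1/10 s, in which the tool goes at most 50 mm and 8.59 degrees, less where a joint would pass 70% of its speed; a pose out of reach is approached as far as the arm can. The fingers move at their own pace and stop on an object; clamp_n is the grip in N (left out, the last holds). Time passes only in rows, so rows that do not move let the fingers close. The tool returns the time, the measured TCP pose, the force, the opening and the grip force at its end. only (a regular expression) keeps the lines of the reply that match it, lines (a string "A,B") keeps lines A to B, and quiet returns only ok. Input that does not fit is refused with a message, and nothing moves.
- r.sense(): the state, without advancing time (a new reading comes with each control period).
- optics.camera(name): name is "scene" or "top" or "wrist"; returns a dict with "color" (400x640x3 uint8, red, green, blue), "camera_matrix" (3x3 intrinsics, pixels), "k1" (the pictures are not rectified: a ray, as slopes to the right and down, at radius r is drawn at 1 + k1 r^2 times it, then the intrinsics apply), "R" (3x3) and "t" (3): a world point X has camera coordinates R X + t. Camera axes: x right, y down, z forward; pixel columns grow to the right and rows downward; lengths in mm; the calibration is good to about 2 mm. A picture is of the moment at which its call begins. There is no depth.
- r.job_done(): hands the job in; it is judged then, once.
The state is a dict: "clock": time; "qpos": joint angles; "qvel": joint speeds; "effort": joint torques, N m; "ee_pos": TCP position; "tool_rot": TCP orientation; "wrist_force": force on the tool from outside, world axes, zero at the start; "ft_torque": the same for the moment, N m; "gripper_width": opening from 0.0 (shut) to 1.0 (fully open); "gripper_force": force on a finger pad.
Only numpy, scipy, OpenCV 4.12 (cv2) and the standard library are available. Lean on these libraries where they do the work, as an engineer would, in place of code of your own. Each camera call takes 0.05 s, during which the arm holds its last target. There are 200 camera calls.

### The job

The control knob has come off the green glue pan: pick it up, turn it so that the flat in its bore matches the flat of the D-shaped spindle, and push it fully home on the spindle. Then keep pushing so that knob and spindle are pressed all the way in against their spring, and finish while still holding the knob pressed in: do not let go. Leave the secateurs and the wire spool on the mat where they lie.

Things in the scene. Friction and masses are not known exactly. Their poses are not given: they have to be found in the camera images.
- knob: loose black 12-sided knob, 50-100 g, lying bore-down on the mat. Origin: centre of its underside, z up. Skirt 47 mm across, 22 high; on it a bar grip along x, 44 (x) x 14 (y) x 28 mm high (top 50 mm above the underside), a white pointer stripe on its +x half. 18 mm deep D-bore from below on the axis, 15.6 mm across, its flat on the pointer side (+x), 3.3 mm from the axis
- knob_pointer (a point): point on the knob's underside 22 mm from its centre along the knob's +x, below the outer end of the white pointer stripe; axes as the knob's
- spindle_seat (a point): centre of the steel collar's upper face (40 mm across, 85 mm above the table), where the knob's underside rests when home. A brass D-shaft rises 15 mm from it: 14 mm across, top 2 mm tapered, its flat 2.5 mm from the axis on this frame's +x, as is the red mark on the collar; z up. The knob fits one way only, with some 15 degrees and 0.8 mm of play. The shaft does not turn
- press (a joint): how far the spindle (collar, shaft and seat point together) is pressed in: 0 = out, 0.008 m = fully in, on a hard stop. A spring pushes it out again: 5 N to start moving it, 13 N at the stop
- glue_pan: heavy green electric glue pan, fixed to the table, on the left or right; housing 250 (x) x 200 (y) mm, its flat deck 70 mm above the table, origin at the centre of its underside. The spindle stands on the deck at x = -80 mm, the robot's side; a round dark pan, 148 mm across, rim 115 mm above the table, is centred at x = +43 mm
- mat: blue craft mat fixed to the table, 280 (x) x 240 (y) x 3 mm, origin at the centre of its underside; the knob starts on it, within 50 mm of its centre in x and 30 mm in y
- secateurs: bystander: orange-handled secateurs lying on the far edge of the mat, along the mat's y, about 180 mm long, 20 mm high, origin near the middle
- wire_spool: bystander: small copper wire spool, 36 mm across and 22 mm high, standing near a corner of the mat; origin at its underside

How it is judged (in metres and radians):
On the way:
1. the knob is picked up clear of the mat, in the fingers (height (world z) of knob above 0.03 m and contact force between the fingers and knob above 1 N), for 0.2 s.
At the end, for the whole second after the job is handed in: The knob is home on the spindle (within 4 mm of its axis, underside under 3 mm above the collar, upright within 7 degrees, pointer towards the flat within 24 degrees), pressed in by over 6 of the 8 mm, at rest, and the fingers still hold it with over 2 N (horizontal distance between knob and spindle_seat below 0.004 m and z of knob in the frame of spindle_seat below 0.003 m and x of knob_pointer in the frame of spindle_seat above 0.018 m and angle between the x axis of knob and the x axis of spindle_seat, either way round below 0.42 rad and angle between knob's own z axis and vertical below 0.12 rad and value of joint press above 0.006 m and contact force between the fingers and knob above 2 N and linear speed of knob below 0.02 m/s); the arm keeps its last pose, push and grip.
It fails at once if the secateurs or the wire spool are shifted by more than 30 mm (distance of any of secateurs, wire_spool from where it was at the start of the episode above 0.03 m).
It also fails if it takes over 45 s, if anything falls off the work surface, if the arm or the gripper's body presses on something with over 40 N, if the wrist force passes 120 N, or if a joint passes its speed limit or range.

## Working session

There is one attempt and no reset: what is moved stays moved. The work goes in short steps, Python scripts to look and compute and a tool call to move; the robot and the scene stay as the last step left them, time stands still between calls to the robot, and variables do not carry over. Pictures are saved under pics/ and viewed, at most 10 in all, crops included, and the job is handed in when it is done.

```bash
ls; mkdir -p pics; cat > h.py <<'E'
import numpy as np, cv2, json
from plant import r, optics
def snap(name, png=None):
    c=optics.camera(name)
    if png: cv2.imwrite('pics/'+png, c['color'][:,:,::-1])
    return c
def ray(c,uv):
    K=np.array(c['camera_matrix']);R=np.array(c['R']);t=np.array(c['t'])
    d=np.array([(uv[0]-K[0,2])/K[0,0],(uv[1]-K[1,2])/K[1,1]])
    u=d.copy()
    for _ in range(20): u=d/(1+c['k1']*(u@u))
    return -R.T@t, R.T@np.array([u[0],u[1],1.])
def onz(c,uv,z):
    o,d=ray(c,uv); return o+d*(z-o[2])/d[2]
def two(c1,p1,c2,p2):
    o1,d1=ray(c1,p1);o2,d2=ray(c2,p2)
    s=np.linalg.lstsq(np.c_[d1,-d2],o2-o1,rcond=None)[0]
    a=o1+s[0]*d1;b=o2+s[1]*d2
    return (a+b)/2,np.linalg.norm(a-b)
def proj(c,X):
    K=np.array(c['camera_matrix']);p=np.array(c['R'])@X+np.array(c['t']);u=p[:2]/p[2];u=u*(1+c['k1']*(u@u))
    return K[:2,:2]@u+K[:2,2]
E
python3 - <<'E'
from h import *
for n in('top','scene','wrist'):
    c=snap(n,n+'0.png'); print(n,np.round(-np.array(c['R']).T@np.array(c['t'])))
s=r.sense();print(s)
E
```

```text
pics
plant.py
top [ 526.   23. 1037.]
scene [1006.  390.  712.]
wrist [ 355. -580.  373.]
{'clock': 0.15, 'qpos': array([-6.76602823e+01,  1.51608573e+01,  9.19639917e+01, -5.31396506e-04,
        7.29767594e+01, -2.11477036e+00]), 'qvel': array([ 0.09383339, -0.17040188, -0.23926067, -0.08751453,  0.01721215,
       -0.08189428]), 'effort': array([ 3.23515651e-04, -5.15905130e+01, -3.67959166e+01, -7.42950397e-05,
        8.07331293e-03,  6.97036540e-06]), 'ee_pos': array([ 279.20340856, -613.92492795,  230.22233412]), 'tool_rot': array([[ 9.10289280e-01,  4.13972174e-01, -6.82267793e-04],
       [ 4.13972733e-01, -9.10287810e-01,  1.63693008e-03],
       [ 5.65834502e-05, -1.77252017e-03, -9.99998427e-01]]), 'wrist_force': array([ 0.71154412,  0.05571212, -0.31452098]), 'ft_torque': array([ 0.01725572, -0.02347875, -0.02358628]), 'gripper_force': 0.0, 'gripper_width': 0.9990717998738626}
```

View pics/top0.png

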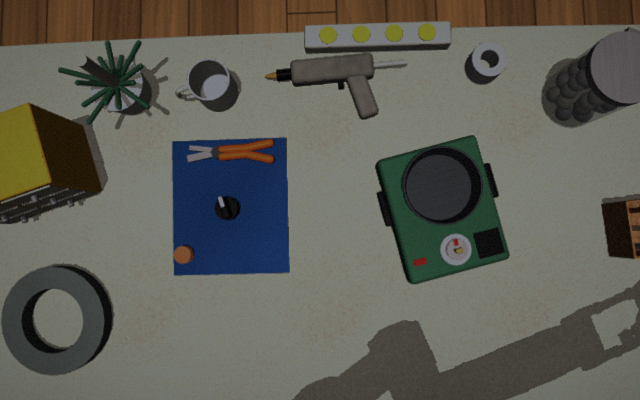

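View pics/scene0.png

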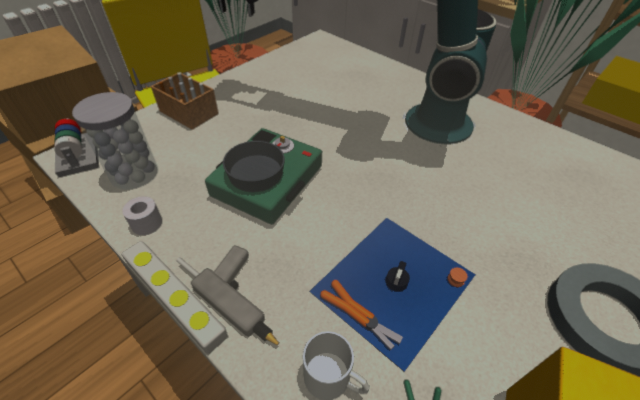

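Top view: knob at about (227,207), its white stripe pointing up-left. The spindle collar is at (456,249) with a red mark just above its centre, the spool at (183,255), and the secateurs at (230,150). In the scene view the knob is at (398,277) and the collar at (283,144).

```bash
python3 - <<'E'
from h import *
a=snap('top');b=snap('scene')
def cr(c,u,v,w): 
    return cv2.resize(c['color'][v-w:v+w,u-w:u+w,::-1],(380,290*380//380 if 0 else 380),interpolation=cv2.INTER_CUBIC)
t=np.hstack([cr(a,227,207,20),cr(a,456,249,20)])
cv2.imwrite('pics/crop1.png',t)
print('knob',two(a,(227,207),b,(398,277)),onz(a,(227,207),30))
print('coll',two(a,(456,249),b,(283,144)),onz(a,(456,249),85))
print(onz(a,(183,255),22),onz(a,(190,155),10),onz(a,(274,145),10))
s=r.sense();
for n in('wrist',):
  c=snap(n);R=np.array(c['R']);t=np.array(c['t']);T=s['tool_rot']
  print('cam in tool',T.T@(-R.T@t-s['ee_pos']), T.T@R.T,c['camera_matrix'],c['k1'])
E
```

```text
knob (array([579.44594641, 236.898713  ,  26.46409837]), np.float64(4.438134792095658)) [580.41353875 234.23547345  30.        ]
coll (array([ 485.31519779, -207.63134376,   79.90414598]), np.float64(3.5033790617331366)) [ 486.66774884 -207.75174855   85.        ]
[485.80029917 327.59278417  22.        ] [691.59465818 314.35308453  10.        ] [706.85581297 138.98406835  10.        ]
cam in tool [  83.2175874     0.44331906 -142.88701829] [[-2.58218884e-04 -9.46946280e-01 -3.21391779e-01]
 [ 9.99999800e-01 -4.30264415e-04  4.64288339e-04]
 [-5.77939561e-04 -3.21391594e-01  9.46946202e-01]] [[348.47870905   0.         313.86590675]
 [  0.         348.47870905 205.97691639]
 [  0.           0.           1.        ]] 0.0121660749889532
```

View pics/crop1.png

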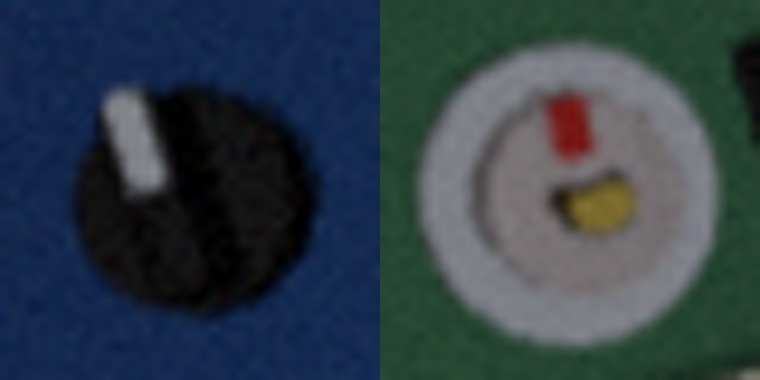

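Crop: the knob's stripe runs from (148,190) to (125,95), so yaw is about +14°. The collar's red mark at (570,127), against the collar's centre at (588,190), gives about +16°. I'll take the wrist camera over the spindle first, since it's on the way.

Careful with the scale: shifts go in units of 20 mm and turns go in units of 2 degrees. That gives: 35.7 mm is 1.785, -28.4 mm is -1.42.

>>> {"op": "pendant", "data": {
  "increments": [
    [1.785, -1.42, 0, 0, 0, 0, 1],
    [1.785, -1.42, 0, 0, 0, 0, 1],
    [1.785, -1.42, 0, 0, 0, 0, 1],
    [1.785, -1.42, 0, 0, 0, 0, 1],
    [1.785, -1.42, 0, 0, 0, 0, 1],
    [1.785, -1.42, 0, 0, 0, 0, 1],
    [1.785, -1.42, 0, 0, 0, 0, 1],
    [1.785, -1.42, 0, 0, 0, 0, 1]
  ]
}}

```text
clock: 1.1
ee_pos: [445.9, -287.7, 231.5]
tool_rot: [[0.91, 0.414, 0.001], [0.414, -0.91, -0.0], [0.0, 0.001, -1.0]]
wrist_force: [0.4, -0.2, -0.0]
gripper_width: 0.998
gripper_force: 0.0
```

>>> {"op": "pendant", "data": {
  "increments": [
    [1.785, -1.42, 0, 0, 0, 0, 1],
    [1.785, -1.42, 0, 0, 0, 0, 1],
    [0, 0, 0.5, 0, 0, 2.35, 1],
    [0, 0, 0.5, 0, 0, 2.35, 1],
    [0, 0, 0, 0, 0, 0, 1],
    [0, 0, 0, 0, 0, 0, 1],
    [0, 0, 0, 0, 0, 0, 1]
  ]
}}

```text
clock: 1.8
ee_pos: [487.0, -208.6, 211.9]
tool_rot: [[0.966, 0.26, 0.001], [0.26, -0.966, -0.0], [0.001, 0.001, -1.0]]
wrist_force: [0.1, 0.3, -0.7]
gripper_width: 1.0
gripper_force: 0.0
```

```bash
python3 - <<'E'
from h import *
import pickle
c=snap('wrist','w1.png');pickle.dump(c,open('w1.pkl','wb'))
s=r.sense();print(s['ee_pos'],s['tool_rot'])
print(proj(c,np.array([486,-208,85.])))
E
```

```text
[ 487.07499819 -208.72197126  212.01853327] [[ 9.65619485e-01  2.59957472e-01  1.05984054e-03]
 [ 2.59958090e-01 -9.65619775e-01 -4.91354379e-04]
 [ 8.95671745e-04  7.49975485e-04 -9.99999318e-01]]
[312.05339849 197.39949993]
```

View pics/w1.png

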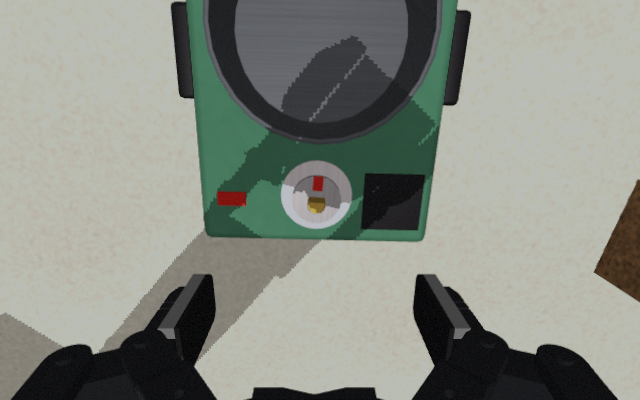

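The wrist view shows the collar centred near (317,193), the red mark at (318,184) and the brass shaft at (316,205). The decoy red rectangle is at (231,199). I'll take a second view from 50 mm to the side.

>>> {"op": "pendant", "data": {
  "increments": [
    [0, -1.25, 0, 0, 0, 0, 1],
    [0, -1.25, 0, 0, 0, 0, 1],
    [0, 0, 0, 0, 0, 0, 1],
    [0, 0, 0, 0, 0, 0, 1],
    [0, 0, 0, 0, 0, 0, 1]
  ]
}}

```text
clock: 2.35
ee_pos: [474.3, -160.7, 211.8]
tool_rot: [[0.966, 0.26, 0.001], [0.26, -0.966, -0.001], [0.001, 0.001, -1.0]]
wrist_force: [-1.0, 0.7, 0.0]
gripper_width: 0.998
gripper_force: 0.0
```

```bash
python3 - <<'E'
from h import *
import pickle
c2=snap('wrist');pickle.dump(c2,open('w2.pkl','wb'));c1=pickle.load(open('w1.pkl','rb'))
F={}
for i,c in enumerate((c1,c2)):
    p=proj(c,np.array([487,-208.,88])).round().astype(int);u0,v0=p-45
    im=c['color'][v0:v0+90,u0:u0+90]
    h=cv2.cvtColor(im,cv2.COLOR_RGB2HSV)
    red=((h[...,0]<8)|(h[...,0]>172))&(h[...,1]>140)
    br=(h[...,0]>16)&(h[...,0]<34)&(h[...,1]>90)
    ring=(h[...,1]<60)&(h[...,2]>60)
    for n,m in(('red',red),('brass',br),('ring',ring)):
        cs,_=cv2.findContours(m.astype(np.uint8),0,1)
        k=max([q for q in cs if n!='red' or abs(q[:,0].mean(0)-45).max()<30],key=cv2.contourArea)
        mm=cv2.drawContours(np.zeros(m.shape,np.uint8),[k],-1,1,-1)
        M=cv2.moments(mm,True);F[n,i]=np.array([M['m10'],M['m01']])/M['m00']+(u0,v0)
        print(i,n,F[n,i],M['m00'],cv2.minAreaRect(k),cv2.fitEllipse(k) if n=='ring' else '')
    cv2.imwrite(f'pics/s{i}.png',cv2.resize(im[:,:,::-1],(390,390),interpolation=0))
for n in('red','brass','ring'):print(n,two(c1,F[n,0],c2,F[n,1]))
for i,c in enumerate((c1,c2)): print(onz(c,F['red',i],85),onz(c,F['brass',i],100))
cv2.imwrite('pics/s.png',np.hstack([cv2.imread('pics/s0.png'),cv2.imread('pics/s1.png')]))
E
```

```text
0 red [317.54545455 183.31060606] 132.0 ((50.5, 31.0), (14.0, 9.0), 90.0) 
0 brass [315.995671   204.34632035] 231.0 ((49.0, 52.5), (15.0, 16.0), 90.0) 
0 ring [315.99182004 194.06390593] 3912.0 ((49.0, 42.0), (68.0, 72.0), 90.0) ((48.99320983886719, 42.065006256103516), (68.5064468383789, 70.87879180908203), 86.88301086425781)
1 red [379.68939394 183.32575758] 132.0 ((50.67567443847656, 30.445947647094727), (9.04194450378418, 14.467110633850098), 9.462321281433105) 
1 brass [378.93117409 204.67611336] 247.0 ((50.0, 52.0), (16.0, 18.0), 90.0) 
1 ring [374.62875318 194.23715013] 3930.0 ((45.5, 41.0), (68.0, 71.0), 90.0) ((45.62820816040039, 41.23402404785156), (67.66044616699219, 72.09378814697266), 65.85982513427734)
red (array([ 498.82645006, -209.10398576,   85.87529162]), np.float64(0.1260999787601831))
brass (array([ 484.0939295 , -211.76014342,   94.54155397]), np.float64(0.11416407798825487))
ring (array([ 486.01086455, -211.39499548,   72.72325526]), np.float64(0.001485158372721594))
[ 498.54008108 -209.19225118   85.        ] [ 485.89785096 -211.23111185  100.        ]
[ 498.70708034 -209.3110326    85.        ] [ 485.5182528  -210.25932549  100.        ]
```

View pics/s.png

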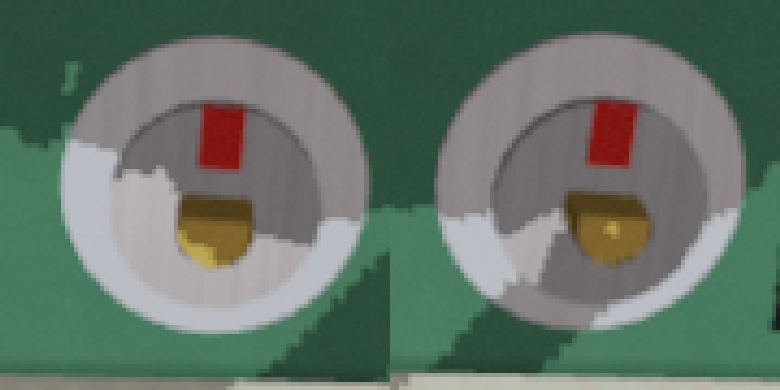

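Close-up: the collar's circle is centred at about (316.7,198.6) in view 1 and (377.2,199.0) in view 2. The shaft's flat faces image-up, parallel to the tool's y axis. I'll check that against the measured yaw.

```bash
python3 - <<'E'
from h import *
import pickle
c1=pickle.load(open('w1.pkl','rb'));c2=pickle.load(open('w2.pkl','rb'))
print(two(c1,(316.7,198.6),c2,(377.2,199.0)))
for c,p,q,u0,f in((c1,(316.7,198.6),(317.5,183.3),(267,152),[(183,220),(251,220)]),(c2,(377.2,199),(379.7,183.3),(329,153),[(570-390,221),(650-390,221)])):
    a=onz(c,p,85);b=onz(c,q,85);d=b-a;print(a,b,np.degrees(np.arctan2(d[1],d[0])))
    f=[onz(c,np.array(x)/4.333-.5+u0,100) for x in f];d=f[0]-f[1];print('flat',f,np.degrees(np.arctan2(-d[0],d[1])))
E
```

```text
(array([ 485.17891253, -212.14963299,   82.60540202]), np.float64(0.1830471623990063))
[ 485.9941127  -211.90629486   85.        ] [ 498.53908877 -209.15482991   85.        ] 12.370690018992788
flat [array([ 486.06932866, -205.39541175,  100.        ]), array([ 489.20544118, -217.05549012,  100.        ])] 15.054103486742692
[ 485.69963965 -211.53812108   85.        ] [ 498.72948017 -209.31245505   85.        ] 9.693311801005864
flat [array([ 484.65255652, -203.34938094,  100.        ]), array([ 488.32803837, -217.07233315,  100.        ])] 14.993875658105779
```

>>> {"op": "pendant", "data": {
  "increments": [
    [1.14, -1.97, 0, 0, 0, 0, 1],
    [1.14, -1.97, 0, 0, 0, 0, 1],
    [1.14, -1.97, 0, 0, 0, 0, 1],
    [1.14, -1.97, 0, 0, 0, 0, 1],
    [1.14, -1.97, 0, 0, 0, 0, 1],
    [1.14, -1.97, 0, 0, 0, 0, 1],
    [1.14, -1.97, 0, 0, 0, 0, 1],
    [1.14, -1.97, 0, 0, 0, 0, 1]
  ],
  "quiet": true
}}

```text
ok
```

>>> {"op": "pendant", "data": {
  "increments": [
    [1.14, -1.97, 0, 0, 0, 0, 1],
    [0, 0, 1.5, 0, 0, 0, 1],
    [0, 0, 1.5, 0, 0, 0, 1],
    [0, 0, 0, 0, 0, 0, 1],
    [0, 0, 0, 0, 0, 0, 1],
    [0, 0, 0, 0, 0, 0, 1]
  ]
}}

```text
clock: 3.8
ee_pos: [581.4, 235.7, 153.2]
tool_rot: [[0.966, 0.259, 0.003], [0.259, -0.966, 0.001], [0.003, -0.0, -1.0]]
wrist_force: [0.2, -0.2, 0.6]
gripper_width: 1.002
gripper_force: 0.0
```

```bash
cat > k.py <<'E'
from h import *
import pickle,sys
def feat(c,nm):
    p=proj(c,np.array([582,236.,45])).round().astype(int);u0,v0=p-70
    im=c['color'][v0:v0+140,u0:u0+140];h=cv2.cvtColor(im,cv2.COLOR_RGB2HSV)
    w=((h[...,1]<70)&(h[...,2]>100)).astype(np.uint8)
    k=max(cv2.findContours(w,0,1)[0],key=cv2.contourArea)
    b=cv2.boxPoints(cv2.minAreaRect(k))+(u0,v0)
    o=np.argsort(b[:,1]);far=b[o[:2]].mean(0);near=b[o[2:]].mean(0)
    cv2.imwrite('pics/'+nm,cv2.resize(im[:,:,::-1],(390,390),interpolation=0))
    print('off',u0,v0,'stripe',near,far,cv2.contourArea(k))
    return near,far
E
python3 - <<'E'
from k import *
c=snap('wrist');pickle.dump(c,open('w3.pkl','wb'));feat(c,'k0.png')
E
```

```text
off 243 133 stripe [310.89655685 210.24138641] [308.81380272 174.8344841 ] 356.5
```

>>> {"op": "pendant", "data": {
  "increments": [
    [0, -1.25, 0, 0, 0, 0, 1],
    [0, -1.25, 0, 0, 0, 0, 1],
    [0, 0, 0, 0, 0, 0, 1],
    [0, 0, 0, 0, 0, 0, 1],
    [0, 0, 0, 0, 0, 0, 1]
  ],
  "lines": "1,2"
}}

```text
clock: 4.35
ee_pos: [567.6, 283.6, 152.3]
```

```bash
python3 - <<'E'
from k import *
c2=snap('wrist');pickle.dump(c2,open('w4.pkl','wb'));c1=pickle.load(open('w3.pkl','rb'))
a=feat(c1,'k0.png');b=feat(c2,'k1.png')
n,e1=two(c1,a[0],c2,b[0]);f,e2=two(c1,a[1],c2,b[1]);d=f-n
print(n,e1,f,e2,np.linalg.norm(d),np.degrees(np.arctan2(d[1],d[0])))
for c,x in((c1,a),(c2,b)):
    p=onz(c,x[0],53);q=onz(c,x[1],53);d=q-p;print(p,q,np.linalg.norm(d),np.degrees(np.arctan2(d[1],d[0])))
cv2.imwrite('pics/k.png',np.hstack([cv2.imread('pics/k0.png'),cv2.imread('pics/k1.png')]))
s=r.sense();print(s['ee_pos'],s['tool_rot'])
E
```

```text
off 243 133 stripe [310.89655685 210.24138641] [308.81380272 174.8344841 ] 356.5
off 309 132 stripe [380.72696686 209.67918396] [376.44027138 173.24232101] 341.5
[581.27754008 237.37027428  60.69720813] 0.276385630732581 [602.54295383 244.72566713  44.59206791] 0.3641388959706146 27.67119743469959 19.07974787210842
[578.80042761 236.77568584  53.        ] [604.34046816 245.0786188   53.        ] 26.855769713532425 18.00907133561227
[578.94774721 235.10978005  53.        ] [604.23673923 246.79693493  53.        ] 27.85897892847219 24.80373407784783
[567.5175723  283.42194134 152.04420898] [[ 9.65878108e-01  2.58994646e-01  1.11990984e-03]
 [ 2.58994687e-01 -9.65878740e-01  1.11224181e-04]
 [ 1.11050357e-03  1.82621697e-04 -9.99999367e-01]]
```

View pics/k.png

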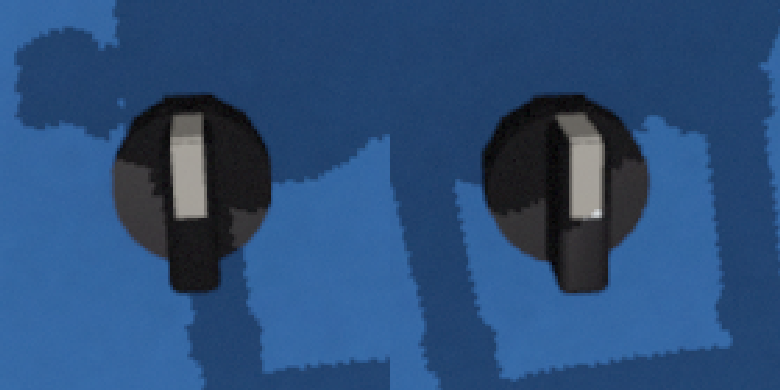

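Close-up: the stripe wraps down the bar's end, which skewed the mask. Read by eye, its top-face part runs in the crops from (190,219) to (187.5,139) in view 1, and from (196,219) to (195.5,138) in view 2. I'll recompute from those points.

```bash
python3 - <<'E'
from k import *
c1=pickle.load(open('w3.pkl','rb'));c2=pickle.load(open('w4.pkl','rb'))
s=140/390
A=[np.array(p)*s-.5+(243,133) for p in((190,219),(187.5,139),(196,291))]
B=[np.array(p)*s-.5+(309,132) for p in((196,219),(195.5,138),(195,291))]
for p,q in zip(A,B): print('two',two(c1,p,c2,q),onz(c1,p,53),onz(c2,q,53))
for c,x in((c1,A),(c2,B)):
    d=onz(c,x[1],53)-onz(c,x[0],53);d2=onz(c,x[1],53)-onz(c,x[2],53);print(np.linalg.norm(d),np.degrees(np.arctan2(d[1],d[0])),np.linalg.norm(d2),np.degrees(np.arctan2(d2[1],d2[0])))
# skirt outline: dark mask, ellipse on lower plane (z~25) for the centre
E
```

```text
two (array([578.85030378, 236.91770406,  55.11034429]), np.float64(0.048899954281528546)) [578.10130473 236.73714163  53.        ] [578.2682653  236.32997494  53.        ]
two (array([598.69077962, 242.87872843,  50.88203098]), np.float64(0.20684777722634454)) [599.13131847 242.97007203  53.        ] [599.21803295 243.44877543  53.        ]
two (array([558.15676912, 229.77026009,  52.21155045]), np.float64(0.1486968153485721)) [558.41281736 229.83595033  53.        ] [558.5242314 230.0409449  53.       ]
21.934240342108218 16.508907682595268 42.784360293815524 17.877576749821728
22.126230701225012 18.767931122863814 42.84571629090478 18.236064629123543
```

Knob: centre (578.7, 236.5), top at about 53 mm (as expected), bar 43 mm, yaw 18°. I'll move over it and descend.

In the tool's units: 24.1 mm is 1.205, 30 mm is 1.5, -3 degrees is -1.5.

>>> {"op": "pendant", "data": {
  "increments": [
    [-0.03, 1.205, 0, 0, 0, 0, 1],
    [-0.03, 1.205, 0, 0, 0, 0, 1],
    [0, 0, 1, 0, 0, -1.5, 1],
    [0, 0, 1.5, 0, 0, 0, 1],
    [0, 0, 1.5, 0, 0, 0, 1],
    [0, 0, 0.75, 0, 0, 0, 1],
    [0, 0, 0, 0, 0, 0, 1],
    [0, 0, 0, 0, 0, 0, 1]
  ]
}}

```text
clock: 5.2
ee_pos: [578.8, 237.2, 56.9]
tool_rot: [[0.951, 0.31, 0.0], [0.31, -0.951, 0.0], [0.001, 0.0, -1.0]]
wrist_force: [0.9, -0.2, 0.9]
gripper_width: 0.997
gripper_force: 0.0
```

```bash
python3 - <<'E'
from h import *
s=r.sense();d=np.array([578.7,236.5,28.5])-s['ee_pos'];print(s['ee_pos'],s['tool_rot'].T@d, s['tool_rot'][:,0])
E
```

```text
[578.84129942 237.18635959  56.87470162] [-0.36142748  0.60865142 28.37452486] [9.50884517e-01 3.09545425e-01 5.14845137e-04]
```

In the tool's units: 14 mm is 0.7, 0.6 mm is 0.03.

>>> {"op": "pendant", "data": {
  "increments": [
    [-0.02, 0.03, 0.7, 0, 0, 0, 1],
    [0, 0, 0.7, 0, 0, 0, 1],
    [0, 0, 0, 0, 0, 0, 1],
    [0, 0, 0, 0, 0, 0, 0],
    [0, 0, 0, 0, 0, 0, 0],
    [0, 0, 0, 0, 0, 0, 0],
    [0, 0, 0, 0, 0, 0, 0],
    [0, 0, 0, 0, 0, 0, 0]
  ],
  "clamp_n": 70
}}

```text
clock: 6.0
ee_pos: [578.3, 236.8, 28.8]
tool_rot: [[0.951, 0.31, 0.001], [0.31, -0.951, 0.0], [0.001, -0.0, -1.0]]
wrist_force: [-3.1, 1.7, 18.6]
gripper_width: 0.151
gripper_force: 64.1
```

>>> {"op": "pendant", "data": {
  "increments": [
    [0, 0, 0, 0, 0, 0, 0],
    [0, 0, 0, 0, 0, 0, 0],
    [0, 0, 0, 0, 0, 0, 0],
    [0, 0, 0, 0, 0, 0, 0]
  ]
}}

```text
clock: 6.4
ee_pos: [578.5, 236.8, 28.8]
tool_rot: [[0.951, 0.31, 0.001], [0.31, -0.951, 0.0], [0.001, -0.0, -1.0]]
wrist_force: [0.4, 0.0, 3.3]
gripper_width: 0.152
gripper_force: 68.8
```

>>> {"op": "pendant", "data": {
  "increments": [
    [0, 0, -0.5, 0, 0, 0, 0],
    [0, 0, -1.5, 0, 0, 0, 0],
    [0, 0, -2, 0, 0, 0, 0],
    [0, 0, -2, 0, 0, 0, 0],
    [0, 0, -2, 0, 0, 0, 0],
    [0, 0, 0, 0, 0, 0, 0],
    [0, 0, 0, 0, 0, 0, 0]
  ]
}}

```text
clock: 7.1
ee_pos: [578.6, 236.7, 189.9]
tool_rot: [[0.951, 0.31, 0.002], [0.31, -0.951, 0.001], [0.003, -0.0, -1.0]]
wrist_force: [-0.1, -0.5, -0.9]
gripper_width: 0.148
gripper_force: 68.3
```

>>> {"op": "pendant", "data": {
  "increments": [
    [-1.135, 1.9875, 0, 0, 0, 0, 0],
    [-1.135, 1.9875, 0, 0, 0, 0, 0],
    [-1.135, 1.9875, 0, 0, 0, 0, 0],
    [-1.135, 1.9875, 0, 0, 0, 0, 0],
    [-1.135, 1.9875, 0, 0, 0, 0, 0],
    [-1.135, 1.9875, 0, 0, 0, 0, 0],
    [-1.135, 1.9875, 0, 0, 0, 0, 0]
  ],
  "lines": "1,2"
}}

```text
clock: 7.8
ee_pos: [510.6, -78.5, 185.6]
```

>>> {"op": "pendant", "data": {
  "increments": [
    [-1.135, 1.9875, 0, 0, 0, 0, 0],
    [-1.135, 1.9875, 0, 0, 0, 0, 0],
    [-1.135, 1.9875, 0, 0, 0, 0, 0],
    [0, 0, 0.5, 0, 0, 2, 0],
    [0, 0, 0, 0, 0, 0, 0],
    [0, 0, 0, 0, 0, 0, 0],
    [0, 0, 0, 0, 0, 0, 0]
  ]
}}

```text
clock: 8.5
ee_pos: [485.1, -210.6, 177.5]
tool_rot: [[0.97, 0.245, -0.002], [0.245, -0.97, 0.001], [-0.001, -0.001, -1.0]]
wrist_force: [0.2, 0.4, -0.5]
gripper_width: 0.151
gripper_force: 68.7
```

```bash
python3 - <<'E'
from h import *
import pickle
c=snap('wrist');pickle.dump(c,open('w5.pkl','wb'));a=c['color'][150:400,150:490,::-1]
t=snap('scene');pickle.dump(t,open('sc.pkl','wb'))
p=proj(t,np.array([486,-211,140.])).round().astype(int);print(p)
b=cv2.resize(t['color'][p[1]-40:p[1]+40,p[0]-50:p[0]+50,::-1],(425,340),interpolation=2)
cv2.imwrite('pics/h.png',np.hstack([cv2.resize(a,(340,250)),b[:250]]))
s=r.sense();print(s['ee_pos'],s['tool_rot'])
E
```

```text
[280 125]
[ 485.68066281 -210.67471355  178.22778659] [[ 9.69490283e-01  2.45129663e-01 -1.96557887e-04]
 [ 2.45129697e-01 -9.69490280e-01  1.67943249e-04]
 [-1.49393089e-04 -2.11001523e-04 -9.99999967e-01]]
```

View pics/h.png

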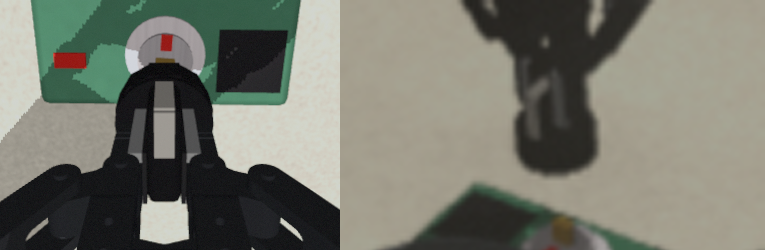

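The wrist view shows the knob upright in the fingers with its stripe along the tool's x, and the brass flat and red mark just ahead. I'll centre and descend to just above the shaft.

In the tool's units: 0.7 mm is 0.035, 15 mm is 0.75.

>>> {"op": "pendant", "data": {
  "increments": [
    [0, 0.035, 0.75, 0, 0, 0, 0],
    [0, 0, 0.75, 0, 0, 0, 0],
    [0, 0, 0.75, 0, 0, 0, 0],
    [0, 0, 0, 0, 0, 0, 0],
    [0, 0, 0, 0, 0, 0, 0],
    [0, 0, 0, 0, 0, 0, 0]
  ]
}}

```text
clock: 9.2
ee_pos: [486.0, -212.6, 133.5]
tool_rot: [[0.97, 0.243, 0.0], [0.243, -0.97, -0.0], [0.0, 0.0, -1.0]]
wrist_force: [0.0, 0.0, -0.8]
gripper_width: 0.147
gripper_force: 68.6
```

```bash
python3 - <<'E'
from h import *
s=r.sense();print(s['ee_pos'],s['tool_rot'].T@(np.array([485.9,-211.4,125])-s['ee_pos']),s['wrist_force'])
E
```

```text
[ 485.95412598 -212.55313362  133.51126025] [ 0.22394867 -1.13452557  8.51098682] [ 0.03359469  0.00359393 -0.80008148]
```

In the tool's units: 2 mm is 0.1, -1.1 mm is -0.055.

>>> {"op": "pendant", "data": {
  "increments": [
    [0.01, -0.055, 0.1, 0, 0, 0, 0],
    [0, 0, 0.1, 0, 0, 0, 0],
    [0, 0, 0.1, 0, 0, 0, 0],
    [0, 0, 0.1, 0, 0, 0, 0],
    [0, 0, 0.1, 0, 0, 0, 0],
    [0, 0, 0, 0, 0, 0, 0],
    [0, 0, 0, 0, 0, 0, 0]
  ],
  "clamp_n": 90
}}

```text
clock: 9.9
ee_pos: [485.5, -211.2, 123.1]
tool_rot: [[0.97, 0.243, -0.0], [0.243, -0.97, 0.0], [-0.0, -0.0, -1.0]]
wrist_force: [-0.3, 0.3, 0.0]
gripper_width: 0.145
gripper_force: 91.8
```

>>> {"op": "pendant", "data": {
  "increments": [
    [0, 0, 0.075, 0, 0, 0, 0],
    [0, 0, 0, 0, 0, 0, 0],
    [0, 0, 0, 0, 0, 0, 0]
  ]
}}

```text
clock: 10.2
ee_pos: [485.5, -211.2, 121.8]
tool_rot: [[0.97, 0.243, -0.0], [0.243, -0.97, 0.0], [-0.0, -0.0, -1.0]]
wrist_force: [-0.0, -0.2, -0.5]
gripper_width: 0.14
gripper_force: 91.8
```

In the tool's units: 1.5 mm is 0.075.

>>> {"op": "pendant", "data": {
  "increments": [
    [0, 0, 0.075, 0, 0, 0, 0],
    [0, 0, 0.075, 0, 0, 0, 0],
    [0, 0, 0, 0, 0, 0, 0],
    [0, 0, 0, 0, 0, 0, 0]
  ]
}}

```text
clock: 10.6
ee_pos: [485.4, -211.2, 118.7]
tool_rot: [[0.97, 0.243, -0.0], [0.243, -0.97, 0.0], [-0.0, -0.0, -1.0]]
wrist_force: [-0.8, -1.1, -1.1]
gripper_width: 0.145
gripper_force: 91.8
```

>>> {"op": "pendant", "data": {
  "increments": [
    [0, 0, 0.075, 0, 0, 0, 0],
    [0, 0, 0.075, 0, 0, 0, 0],
    [0, 0, 0, 0, 0, 0, 0],
    [0, 0, 0, 0, 0, 0, 0]
  ]
}}

```text
clock: 11.0
ee_pos: [485.5, -211.2, 115.7]
tool_rot: [[0.97, 0.243, -0.0], [0.243, -0.97, 0.0], [-0.0, -0.0, -1.0]]
wrist_force: [-0.7, -1.0, -1.4]
gripper_width: 0.148
gripper_force: 91.8
```

>>> {"op": "pendant", "data": {
  "increments": [
    [0, 0, 0.075, 0, 0, 0, 0],
    [0, 0, 0.075, 0, 0, 0, 0],
    [0, 0, 0, 0, 0, 0, 0],
    [0, 0, 0, 0, 0, 0, 0]
  ]
}}

```text
clock: 11.4
ee_pos: [485.5, -211.2, 112.6]
tool_rot: [[0.97, 0.243, -0.0], [0.243, -0.97, 0.0], [-0.0, -0.0, -1.0]]
wrist_force: [0.5, 0.3, -2.2]
gripper_width: 0.145
gripper_force: 91.8
```

The knob slides on freely, with underside 10+ mm past the shaft's top and hardly any force. Pressing on.

>>> {"op": "pendant", "data": {
  "increments": [
    [0, 0, 0.075, 0, 0, 0, 0],
    [0, 0, 0.075, 0, 0, 0, 0],
    [0, 0, 0, 0, 0, 0, 0],
    [0, 0, 0, 0, 0, 0, 0]
  ]
}}

```text
clock: 11.8
ee_pos: [485.8, -211.3, 110.4]
tool_rot: [[0.97, 0.243, 0.0], [0.243, -0.97, -0.0], [0.0, 0.0, -1.0]]
wrist_force: [-0.6, 0.5, 4.8]
gripper_width: 0.146
gripper_force: 92.7
```

>>> {"op": "pendant", "data": {
  "increments": [
    [0, 0, 0.075, 0, 0, 0, 0],
    [0, 0, 0.075, 0, 0, 0, 0],
    [0, 0, 0, 0, 0, 0, 0],
    [0, 0, 0, 0, 0, 0, 0]
  ]
}}

```text
clock: 12.2
ee_pos: [485.8, -211.3, 107.4]
tool_rot: [[0.97, 0.243, 0.0], [0.243, -0.97, -0.0], [0.0, 0.0, -1.0]]
wrist_force: [-1.3, 1.3, 6.8]
gripper_width: 0.147
gripper_force: 93.1
```

>>> {"op": "pendant", "data": {
  "increments": [
    [0, 0, 0.075, 0, 0, 0, 0],
    [0, 0, 0.075, 0, 0, 0, 0],
    [0, 0, 0, 0, 0, 0, 0],
    [0, 0, 0, 0, 0, 0, 0]
  ]
}}

```text
clock: 12.6
ee_pos: [485.8, -211.4, 104.8]
tool_rot: [[0.97, 0.243, 0.0], [0.243, -0.97, -0.0], [0.0, 0.0, -1.0]]
wrist_force: [-3.5, 0.9, 9.7]
gripper_width: 0.14
gripper_force: 93.6
```

In the tool's units: 1 mm is 0.05.

>>> {"op": "pendant", "data": {
  "increments": [
    [0, 0, 0.05, 0, 0, 0, 0],
    [0, 0, 0.05, 0, 0, 0, 0],
    [0, 0, 0, 0, 0, 0, 0],
    [0, 0, 0, 0, 0, 0, 0]
  ]
}}

```text
clock: 13.0
ee_pos: [485.9, -211.4, 103.1]
tool_rot: [[0.97, 0.243, 0.001], [0.243, -0.97, -0.0], [0.0, 0.0, -1.0]]
wrist_force: [-3.6, 2.4, 11.3]
gripper_width: 0.143
gripper_force: 93.8
```

>>> {"op": "pendant", "data": {
  "increments": [
    [0, 0, 0.05, 0, 0, 0, 0],
    [0, 0, 0, 0, 0, 0, 0],
    [0, 0, 0, 0, 0, 0, 0]
  ]
}}

```text
clock: 13.3
ee_pos: [485.9, -211.4, 102.7]
tool_rot: [[0.97, 0.243, 0.001], [0.243, -0.97, -0.0], [0.0, 0.0, -1.0]]
wrist_force: [-5.3, 2.4, 14.2]
gripper_width: 0.144
gripper_force: 94.5
```

In the tool's units: 1 mm is 0.05.

>>> {"op": "pendant", "data": {
  "increments": [
    [0, 0, 0.05, 0, 0, 0, 0],
    [0, 0, 0, 0, 0, 0, 0],
    [0, 0, 0, 0, 0, 0, 0],
    [0, 0, 0, 0, 0, 0, 0]
  ]
}}

```text
clock: 13.7
ee_pos: [486.0, -211.4, 102.6]
tool_rot: [[0.97, 0.243, 0.001], [0.243, -0.97, -0.0], [0.001, 0.0, -1.0]]
wrist_force: [-7.0, 4.0, 19.6]
gripper_width: 0.139
gripper_force: 95.3
```

```bash
python3 - <<'E'
from h import *
c=snap('wrist');s=r.sense();print(s['ee_pos'],s['wrist_force'],s['gripper_force'])
t=snap('scene');p=proj(t,np.array([486,-211,100.])).round().astype(int)
b=cv2.resize(t['color'][p[1]-40:p[1]+40,p[0]-40:p[0]+40,::-1],(350,350),interpolation=2)
cv2.imwrite('pics/e.png',np.hstack([cv2.resize(c['color'][100:350,180:430,::-1],(350,350)),b]))
E
```

```text
[ 485.93838101 -211.40185556  102.62895517] [-7.88339033  2.90731464 19.50509583] 95.25116443634033
```

View pics/e.png

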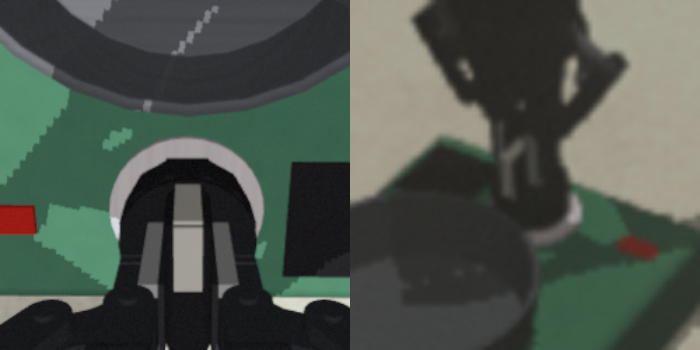

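The knob sits down inside the ring and covers the collar, upright, with the stripe towards the flat. The last 1 mm step moved the tool only 0.1 mm and raised the force from 14 to 20 N, so it is on the hard stop. Handing in.

```bash
python3 -c "
from plant import r, optics
print(r.job_done())"
```

```text
the job is handed in; nothing more can be done
None
```

I handed the job in with the knob home on the spindle, pressed against its hard stop at about 20 N and still held at about 95 N grip. The hand-in gave no verdict. My moves stayed clear of the secateurs and the wire spool, though I took no final picture of the mat.

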